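# Prop open the orange frit case

## Task

Raise the lid of the orange case by its steel handle, then push the yellow bar of its folding stay back towards the hinge until the stay has snapped straight and past centre, so that the lid stands open on its own. Leave the blue case shut.

Things in the scene. Friction and masses are not known exactly. Their poses are not given: they have to be found in the camera images.
- orange_handle (a point): Middle of the level steel handle rod (10 mm thick, 100 mm long) on the orange lid's front edge, one of two alike fixed cases, 190 x 190 x 85 mm tall. Lid 178 deep, 10 thick. Axes turn with the lid: x from handle to hinge, y along the rod to the case's left, z up. The hinge axis (along y) is 197 mm along x, 42 mm below. Shut: 127 mm above the table, 32 clear of the lid. Rod turns in a light grip.
- orange_bar (a point): Centre of the yellow bar (16 mm thick, 44 long, along the case's y) at the elbow of the stay on the case's left side. Folded low in front; rises with the lid. Lid near 75 degrees: push it from the front towards the hinge, under 15 N; it swings back, then also down. Locked, on its stop, it is 119 mm back (case x) and 131 mm left of where the handle's middle was when shut, 138 mm above the table.
- orange_lid (a joint): Orange lid's opening angle in rad: 0 shut, about 1.40 (80 degrees) when the stay is straight, which is as far as it goes. The lid (0.4 kg) has a slightly stiff hinge: let go above about 1.15 it just rests there, lower down it falls shut.
- orange_stay (a joint): Elbow angle of the orange case's stay in rad: 0 folded, 2.79 straight (dead centre), 2.99 against its stop past centre, where it is locked and carries the lid.
- blue_lid (a joint): Opening angle in rad of the blue lid of the other case: 0 shut. To be left shut.

How it is judged:
At the end, for the whole second after the job is handed in: The orange lid stands open at more than 74 degrees (1.3 rad) and is still, its stay is at least 5 degrees past straight (elbow beyond 2.88 rad, stop at 2.99), and the blue lid is shut (within 3 degrees) (value of joint orange_lid above 1.3 rad and value of joint orange_stay above 2.88 rad and velocity of joint orange_lid below 0.05 rad/s and value of joint blue_lid below 0.06 rad); the robot touches nothing.
It fails at once if the blue lid is opened (value of joint blue_lid above 0.15 rad).
It also fails if it takes over 45 s, if anything falls off the work surface, if the arm or the gripper's body presses on something with over 40 N, if the wrist force passes 120 N, or if a joint passes its speed limit or range.

## Robot

A 7-joint arm with a two-finger parallel gripper is mounted at the origin on the work surface. World frame = base frame: x ahead of the robot, y to its left, z up, the work surface at z = 0. Lengths are in m, angles in rad, forces in N, time in s.
With the tool pointing down it reaches from about 0.35 to 0.9 m from the base axis. Payload 8.1 kg.
Tool frame: the origin (TCP) lies on the centre line of the jaws, within the pads' length; the fingertips stand 19 mm ahead of it and the grasp point (between the pads) is the TCP; z points along the fingers, y is the direction in which the jaws open and shut (so a half turn about z gives the same grasp; the last joint's range is limited). The gripper opens to 92 mm and grips with 3 to 60 N. Pads are 19 mm wide; open, the fingers measure 130 mm over their backs; the gripper's body (75 mm by 190 mm) begins 47 mm behind the grasp point.
Start: joints at [-1.287, 0.434, 0.025, 1.573, -0.012, 1.134, -0.075], TCP at [0.236, 0.579, 0.246] pointing down, gripper open.
Joint ranges: [-2.62, 2.62], [-0.44, 2.09], [-1.27, 1.32], [0.08, 2.57], [-1.32, 4.46], [0.12, 2], [-2.74, 2.74]. Speed limits (rad/s): [2.22, 2.22, 3.01, 3.01, 3.14, 3.14, 3.14].

## Interface

Orientations are given as a rotation vector (axis times angle).
In Python, from cell import monitor, imaging, workorder, outline_of gives the robot as it stands.
- The arm moves only by the tool move_arm, never from a script. Its argument "series" is a list of rows, each a list of 6 numbers: the shift along the world's x, y, z in cm, then the turn, a rotation vector about the world's x, y, z in degrees. A call has 1 to 8 rows; each row shifts and turns the commanded pose from where the row before left it; what a row does not reach is not made up. A row lasts 1/10 s, in which the tool goes at most 50 mm and 8.59 degrees, less where a joint would pass 70% of its speed; a pose out of reach is approached as far as the arm can. A call with a gripper value outside its range is refused whole. "grip" is the opening, from 0 (shut) to 1 (fully open), set as the call begins (left out, the last holds). The fingers move at their own pace and stop on an object; "force" is the grip in N (left out, the last holds). Time passes only in rows, so rows that do not move let the fingers close. It gives the time, the measured TCP pose, the force and the opening at its end, in the units of the state.
- monitor.observe(): the state, without advancing time (a new reading comes with each control period).
- imaging.get_image(name): name is "scene" or "top"; returns a dict with "color" (400x640x3 uint8, red, green, blue), "fx", "fy", "cx", "cy" (pixels), "dist_coeffs" ([k1, k2, p1, p2, k3] as OpenCV has them; the pictures are not rectified), "rvec" (rotation vector, rad) and "tvec" (3), from world to camera coordinates, as OpenCV has them. Camera axes: x right, y down, z forward; pixel columns grow to the right and rows downward; lengths in m; the calibration is good to about 2 mm. A picture is of the moment at which its call begins. There is no depth.
- workorder.sign_off(): hands the job in, once; it reports no verdict.
Trained networks look in the newest picture that a camera, given by its name, has taken for a name from the list of things; names that differ only in an ending like _2 or _b are one class to them, and where a whole thing is asked for, a point or a joint stands for the part that bears it (a point fixed in the world has none). Each returns a list of dicts, best first, with "p" (0 to 1); they miss things now and then, are a little off and sometimes report something else, mostly with a low value. They report only what shows in the picture. A call takes as long as a camera call.
- outline_of(camera, thing): "mask" (400x640 bool, what is visible of it) and "rect" ([left, top, width, height] in pixels, round what is visible of it).
The state is a dict: "clock": time; "joints": joint angles; "dq": joint speeds; "joint_efforts": joint torques, N m; "position": TCP position; "ee_rot": TCP orientation; "force": force on the tool from outside, world axes, zero at the start; "ft_torque": the same for the moment, N m; "width": opening from 0.0 (shut) to 1.0 (fully open).
Only numpy, scipy, OpenCV 4.12 (cv2) and the standard library are available. Lean on these libraries where they do the work, as an engineer would, in place of code of your own. Each camera call takes 0.05 s, during which the arm holds its last target. There are 200 camera calls.

## Working session

There is one attempt and no reset: what is moved stays moved. The work goes in short steps, Python scripts to look and compute and a tool call to move; the robot and the scene stay as the last step left them, time stands still between calls to the robot, and variables do not carry over. Pictures are saved under pics/ and viewed, about 8 in all and at most 12, crops included, and the job is handed in when it is done.

Besides the shell and the picture viewer there is one more tool, called after "Call:" as a command line: name --pt "numbers of a row" for each row, then --argument value for the rest. move_arm: Moves the arm, as the interface text tells. Its arguments: {"type":"object","properties":{"series":{"type":"array"},"grip":{"type":"number"},"force":{"type":"number"}},"required":["series"]}

```bash
mkdir -p pics; ls; cat > h.py <<'E'
import numpy as np, cv2
from cell import monitor, imaging, workorder, outline_of
def cam(n):
    i=imaging.get_image(n); K=np.array([[i['fx'],0,i['cx']],[0,i['fy'],i['cy']],[0,0,1.]])
    return i['color'],K,np.array(i['dist_coeffs'],float),np.array(i['rvec'],float),np.array(i['tvec'],float)
def ray(c,uv):
    _,K,d,r,t=c; R=cv2.Rodrigues(r)[0]
    n=cv2.undistortPoints(np.array([[uv]],float),K,d)[0,0]
    v=R.T@np.r_[n,1]; return -R.T@t, v/np.linalg.norm(v)
def tri(c1,u1,c2,u2):
    a,v=ray(c1,u1); b,w=ray(c2,u2)
    s=np.linalg.lstsq(np.c_[v,-w],b-a,rcond=None)[0]
    p,q=a+s[0]*v,b+s[1]*w; return (p+q)/2, np.linalg.norm(p-q)
def atz(c,uv,z):
    a,v=ray(c,uv); return a+v*(z-a[2])/v[2]
def proj(c,P):
    return cv2.projectPoints(np.array(P,float).reshape(-1,3),c[3],c[4],c[1],c[2])[0].reshape(-1,2)
def save(c,name): cv2.imwrite('pics/'+name,c[0][:,:,::-1])
E
python3 - <<'E'
from h import *
s=monitor.observe(); print({k:np.round(v,3) for k,v in s.items()})
A=cam('scene');B=cam('top')
cv2.imwrite('pics/a.png',cv2.resize(np.vstack([A[0],B[0]]),None,fx=.75,fy=.75)[:,:,::-1])
for n in ['scene','top']:
  for t in ['orange_handle','orange_bar','orange_lid','blue_lid']:
    for o in outline_of(n,t)[:3]:
      m=o['mask'];ys,xs=np.nonzero(m);print(n,t,round(o['p'],2),o['rect'],len(xs),round(xs.mean(),1),round(ys.mean(),1))
E
```

```text
pics
{'clock': np.float64(0.0), 'joints': array([-1.287,  0.435,  0.025,  1.574, -0.012,  1.134, -0.075]), 'dq': array([ 0.001,  0.001, -0.001,  0.001,  0.   ,  0.003, -0.   ]), 'joint_efforts': array([-0.0000e+00, -6.6785e+01,  9.8400e-01, -3.1447e+01, -6.1000e-02,
        4.3000e-02,  0.0000e+00]), 'position': array([0.236, 0.578, 0.245]), 'ee_rot': array([-6.040e-01, -3.083e+00,  2.000e-03]), 'force': array([0.561, 0.048, 0.175]), 'ft_torque': array([ 0.019, -0.031,  0.03 ]), 'width': np.float64(1.002)}
scene orange_handle 0.85 [190.5, 115.4, 112.4, 81.0] 4693 246.3 157.2
scene orange_bar 0.84 [277.7, 158.6, 52.0, 26.7] 496 301.7 170.6
scene orange_bar 0.33 [282.4, 207.9, 139.9, 129.6] 9556 352.2 270.0
scene orange_lid 0.66 [192.8, 115.6, 103.9, 83.6] 4520 245.9 157.5
scene blue_lid 0.98 [281.6, 209.6, 139.5, 128.7] 9706 352.0 270.1
top orange_handle 0.94 [385.1, 162.9, 91.8, 93.4] 6824 430.7 207.6
top orange_bar 0.81 [364.2, 219.2, 28.8, 47.9] 349 383.0 247.8
top orange_bar 0.58 [216.7, 167.8, 89.8, 93.8] 7038 262.4 211.3
top orange_lid 0.78 [385.4, 165.7, 89.7, 90.9] 6698 430.9 207.6
top blue_lid 0.64 [215.6, 168.5, 92.1, 92.7] 6949 261.8 211.2
```

View pics/a.png

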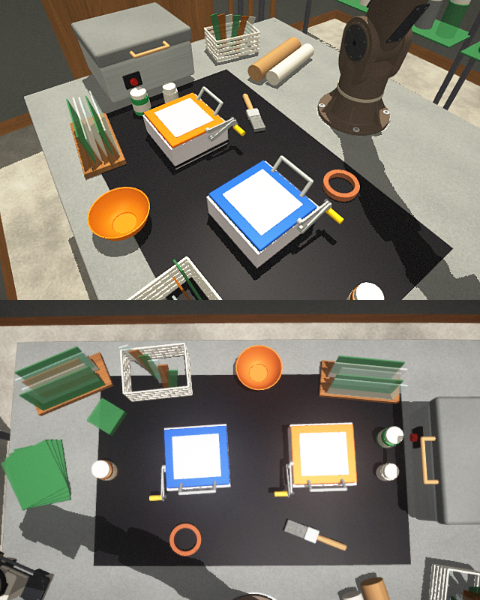

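Shot 1: the orange case is at about (246,157) in scene and (431,208) in top. Its handle faces the robot and its stay is on the left. I'll zoom in next.

```bash
python3 - <<'E'
from h import *
A=cam('scene');B=cam('top')
a=cv2.resize(A[0][110:220,180:340],None,fx=5,fy=5,interpolation=cv2.INTER_CUBIC)[:,:,::-1]
b=cv2.resize(B[0][150:270,355:495],None,fx=5,fy=5,interpolation=cv2.INTER_CUBIC)[:,:,::-1]
cv2.imwrite('pics/b1.png',a);cv2.imwrite('pics/b2.png',b)
for c in (A,B): print(ray(c,(320,200)))
E
```

```text
(array([0.83939076, 0.49853235, 0.7044871 ]), array([-0.40566877, -0.57715846, -0.70874605]))
(array([0.40802616, 0.03224715, 1.23510235]), array([ 0.13577183,  0.00141203, -0.99073913]))
```

View pics/b1.png

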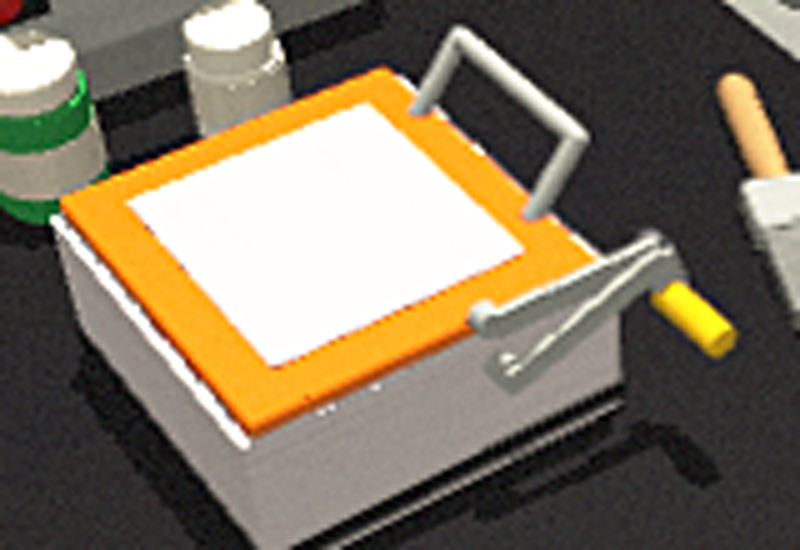

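View pics/b2.png

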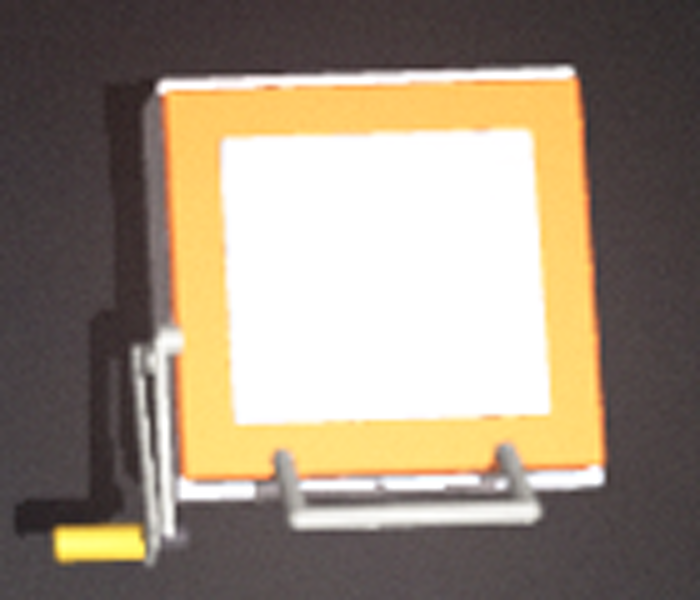

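Shots 2 and 3 give the rod ends at b1 (585,134)/(461,33) and b2 (294,517)/(539,512). The bar ends are at b1 (662,293)/(722,343) and b2 (57,543)/(145,541). I'll triangulate these.

```bash
python3 - <<'E'
from h import *
from scipy.spatial.transform import Rotation as R
A=cam('scene');B=cam('top')
s=lambda u,v:(180+(u+.5)/5-.5,110+(v+.5)/5-.5)
t=lambda u,v:(355+(u+.5)/5-.5,150+(v+.5)/5-.5)
for n,a,b in [('rodL',(583,136),(296,517)),('rodR',(461,35),(538,512)),('barL',(722,343),(57,543)),('barR',(662,293),(145,541)),('lidFR',(388,70),(603,470)),('lidBL',(252,432),(165,93)),('lidBR',(65,200),(577,82))]:
    p,e=tri(A,s(*a),B,t(*b)); print(n,np.round(p,4),round(e,4))
print(R.from_rotvec(monitor.observe()['ee_rot']).as_matrix().round(3))
E
```

```text
rodL [ 0.4408 -0.1659  0.1308] 0.0051
rodR [ 0.4424 -0.2716  0.1273] 0.0048
barL [ 0.4323 -0.0682  0.0726] 0.0037
barR [ 0.4343 -0.1092  0.0738] 0.0001
lidFR [ 0.4629 -0.3119  0.0924] 0.0025
lidBL [ 0.6355 -0.1197  0.0911] 0.0032
lidBR [ 0.6385 -0.3071  0.094 ] 0.0043
[[-0.926  0.377  0.   ]
 [ 0.377  0.926  0.   ]
 [-0.     0.    -1.   ]]
```

Call:
move_arm --pt "1.5 -4.5 0.5 0 0 -8" --pt "1.5 -4.5 0.5 0 0 -8" --pt "1.5 -4.5 0.5 0 0 -8" --pt "1.5 -4.5 0.5 0 0 -8" --pt "1.5 -4.5 0 0 0 -8" --pt "1.5 -4.5 0 0 0 -8" --pt "1.5 -4.5 0 0 0 -8" --pt "1.5 -4.5 0 0 0 -8" --grip 0.6

```text
clock: 1.5
position: [0.3561, 0.217, 0.266]
ee_rot: [-2.152, -2.288, -0.002]
force: [1.2, -0.0, 0.1]
width: 0.598
```

Call:
move_arm --pt "1 -4.8 0 0 0 -3" --pt "1 -4.8 0 0 0 0" --pt "1 -4.8 0 0 0 0" --pt "1 -4.8 0 0 0 0" --pt "1 -4.8 0 0 0 0" --pt "1 -4.8 0 0 0 0" --pt "1 -4.8 0 0 0 0" --pt "0 0 0 0 0 0"

```text
clock: 2.3
position: [0.4262, -0.1236, 0.2665]
ee_rot: [2.212, 2.226, -0.0]
force: [-0.2, 0.0, -1.4]
width: 0.6
```

```bash
python3 - <<'E'
from h import *
from scipy.spatial.transform import Rotation as R
s=monitor.observe();print(s['clock'],s['position'],s['joints'].round(3) if hasattr(s['joints'],'round') else s['joints'])
print(R.from_rotvec(s['ee_rot']).as_matrix().round(3))
E
```

```text
2.3 [ 0.42622    -0.12362511  0.26654047] [-0.529  0.112  0.777  2.005 -0.088  1.056  0.294]
[[-0.006  1.     0.002]
 [ 1.     0.006 -0.003]
 [-0.003  0.002 -1.   ]]
```

Call:
move_arm --pt "0.5 -3.2 0 0 0 0.5" --pt "0.5 -3.2 0 0 0 0" --pt "0.5 -3.1 -2 0 0 0" --pt "0 0 -4 0 0 0" --pt "0 0 -4 0 0 0" --pt "0 0 -3.6 0 0 0" --pt "0 0 0 0 0 0"

```text
clock: 3.0
position: [0.4383, -0.2108, 0.1264]
ee_rot: [-2.191, -2.243, 0.006]
force: [-1.0, 0.7, 0.5]
width: 0.6
```

```bash
python3 - <<'E'
from h import *
s=monitor.observe();print(s['clock'],s['position'],s['force'])
A=cam('scene');B=cam('top')
a=cv2.resize(A[0][80:210,180:340],(640,520));b=cv2.resize(B[0][150:270,380:460],(160*2,240*2))
cv2.imwrite('pics/c.png',a[:,:,::-1])
E
```

```text
3.0 [ 0.43830272 -0.21075912  0.12643004] [-0.96448816  0.72036407  0.50596667]
```

View pics/c.png

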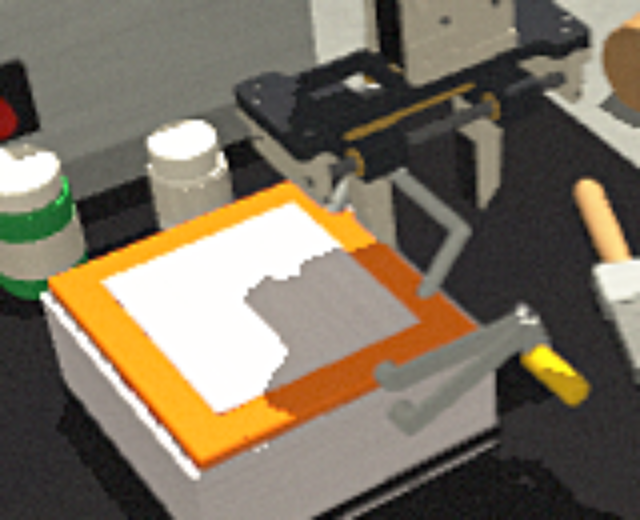

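Shot 4 shows the fingers straddling the rod, about 8 mm too far left. I'll correct that and close lightly.

Call:
move_arm --pt "0.3 -0.8 0.1 0 0 0" --pt "0 0 0 0 0 0"

```text
clock: 3.3
position: [0.4456, -0.2218, 0.1329]
ee_rot: [2.193, 2.244, 0.003]
force: [0.2, -0.2, 0.1]
width: 0.6
```

Call:
move_arm --pt "0 0 0 0 0 0" --pt "0 0 0 0 0 0" --pt "0 0 0 0 0 0" --pt "0 0 0 0 0 0" --pt "0 0 0 0 0 0" --pt "0 0 0 0 0 0" --grip 0 --force 12

```text
clock: 3.9
position: [0.4437, -0.2201, 0.1307]
ee_rot: [-2.195, -2.247, 0.0]
force: [-0.3, 0.6, -0.2]
width: 0.13
```

Call:
move_arm --pt "0.34 0 1.36 0 0 0" --pt "0.44 0 1.34 0 0 0" --pt "0.53 0.01 1.3 0 0 0" --pt "0.62 0.01 1.26 0 0 0" --pt "0.7 0.01 1.22 0 0 0" --pt "0.79 0.01 1.17 0 0 0" --pt "0.87 0.01 1.11 0 0 0" --pt "0.94 0.02 1.05 0 0 0"

```text
clock: 4.7
position: [0.4924, -0.2187, 0.2283]
ee_rot: [-2.192, -2.24, 0.005]
force: [-12.7, 2.2, 7.6]
width: 0.102
```

```bash
python3 - <<'E'
from h import *
s=monitor.observe();print(s['clock'],s['position'],s['force'],s['width'])
A=cam('scene')
cv2.imwrite('pics/d.png',cv2.resize(A[0][40:220,160:360],(640,576))[:,:,::-1])
E
```

```text
4.7 [ 0.49235196 -0.21873548  0.22829724] [-12.74683171   2.21924006   7.5755051 ] 0.10205815144355285
```

View pics/d.png

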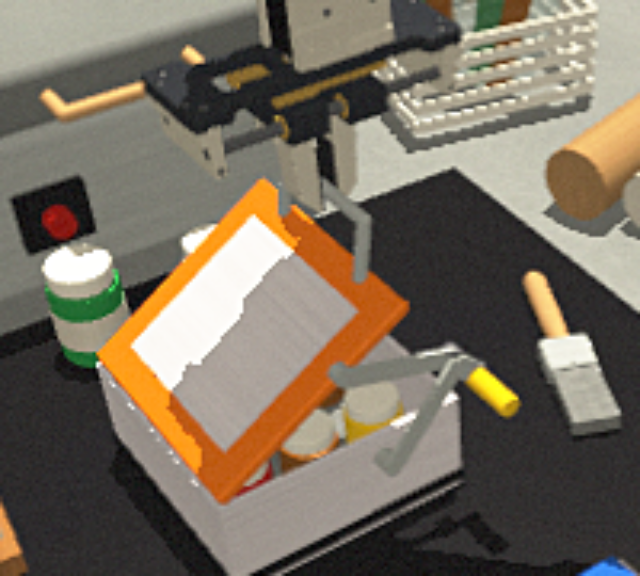

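Shot 5 shows the lid held at about 30°. The force is radially outward, about 15 N, so I'm a little inside the arc. I'll shift outward by 3 mm and continue.

Call:
move_arm --pt "0.9 0 1.15 0 0 0" --pt "0.95 0 1.05 0 0 0" --pt "1.14 0.02 0.83 0 0 0" --pt "1.19 0.02 0.75 0 0 0"

```text
clock: 5.15
position: [0.5372, -0.2176, 0.2662]
ee_rot: [-2.192, -2.245, 0.0]
force: [-3.0, 4.0, 0.1]
width: 0.103
```

Call:
move_arm --pt "1.24 0.04 0.66 0 0 0" --pt "1.28 0.04 0.57 0 0 0" --pt "1.32 0.04 0.48 0 0 0" --pt "1.35 0.04 0.39 0 0 0"

```text
clock: 5.55
position: [0.5895, -0.2168, 0.2877]
ee_rot: [-2.194, -2.246, 0.0]
force: [-2.7, 1.7, 1.4]
width: 0.104
```

Call:
move_arm --pt "1.38 0.02 0.29 0 0 0" --pt "1.39 0.02 0.2 0 0 0" --pt "1.4 0.02 0.1 0 0 0" --pt "0 0 0 0 0 0"

```text
clock: 5.95
position: [0.633, -0.216, 0.2933]
ee_rot: [2.193, 2.249, 0.001]
force: [1.0, 2.8, 2.5]
width: 0.104
```

```bash
python3 - <<'E'
from h import *
s=monitor.observe();print(s['clock'],s['position'],s['force'],s['width'])
A=cam('scene');B=cam('top')
a=cv2.resize(A[0][60:200,180:340],None,fx=4,fy=4,interpolation=cv2.INTER_CUBIC)
cv2.imwrite('pics/e.png',a[:,:,::-1])
for n in ['scene','top']:
    for o in outline_of(n,'orange_bar')[:2]:
      m=o['mask'];ys,xs=np.nonzero(m);print(n,round(o['p'],2),o['rect'],len(xs),round(xs.mean(),1),round(ys.mean(),1))
for c in (A,B):
    h=cv2.cvtColor(c[0],cv2.COLOR_RGB2HSV); m=cv2.inRange(h,(25,150,90),(32,255,255)); 
    n,l,st,ce=cv2.connectedComponentsWithStats(m); print([(st[i].tolist(),ce[i].round(1)) for i in range(1,n) if st[i,4]>40])
E
```

```text
5.95 [ 0.63298396 -0.21599701  0.29331653] [1.04936847 2.81885501 2.47616446] 0.10404799671528572
scene 0.61 [230.6, 153.7, 61.2, 31.1] 642 265.0 163.8
top 0.56 [366.4, 166.1, 25.9, 62.7] 330 382.9 204.1
[([275, 155, 14, 14, 84], array([280.9, 161.6])), ([438, 278, 20, 18, 140], array([447.3, 286.8]))]
[]
```

View pics/e.png

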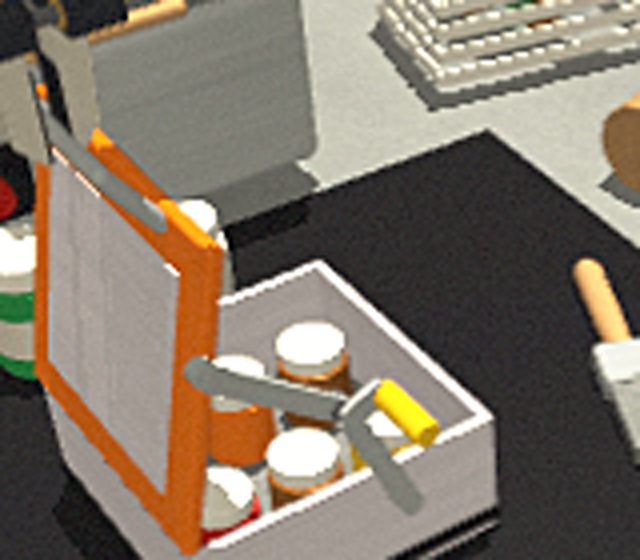

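Shot 6 shows the lid at about 75° and the bar centre at scene (281.6,163). The stay is bent forward.

```bash
python3 - <<'E'
from h import *
A=cam('scene');B=cam('top')
a,v=ray(A,(281.4,162.8))
for y in (-.084,-.088,-.092): print(y,(a+v*(y-a[1])/v[1]).round(4))
P=a+v*(-.088-a[1])/v[1]; print(proj(B,P))
P2=np.array([.558,-.086,.138]);print('locked px',proj(A,P2),proj(B,P2))
b=cv2.resize(B[0][140:260,345:465],None,fx=5,fy=5,interpolation=cv2.INTER_CUBIC)
cv2.imwrite('pics/f.png',b[:,:,::-1])
E
```

```text
-0.084 [ 0.5255 -0.084   0.1516]
-0.088 [ 0.5234 -0.088   0.1478]
-0.092 [ 0.5212 -0.092   0.144 ]
[[377.01544734 215.22090907]]
locked px [[267.64709939 173.42801804]] [[375.28032792 199.82021928]]
```

View pics/f.png

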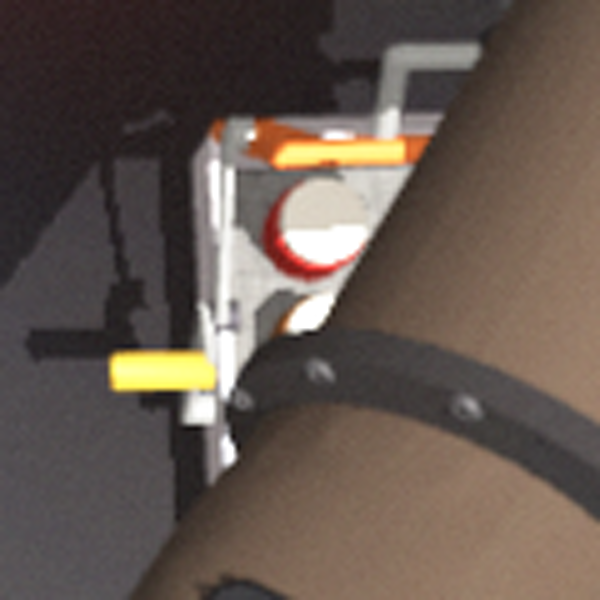

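Shot 7 has the bar at top (377,214), which agrees with scene, so the bar is at about (0.525,-0.088,0.149). I'll release the handle, rise, then tilt the tool forward and push with closed fingertips.

Call:
move_arm --pt "0 0 0 0 0 0" --pt "0 0 0 0 0 0" --pt "0 0 0 0 0 0" --grip 0.4

```text
clock: 6.55
position: [0.6311, -0.2178, 0.2937]
ee_rot: [2.196, 2.245, -0.001]
force: [0.1, 0.6, 0.8]
width: 0.314
```

Call:
move_arm --pt "0 0 1 0 0 0" --pt "0 0 3 0 0 0" --pt "0 0 4 0 0 0" --pt "-2 1 3 0 0 0" --pt "-4 2 0 0 -8 0" --pt "-4 2 0 0 -8 0" --pt "-4 2 0 0 -8 0" --pt "-4 2 0 0 -8 0"

```text
clock: 7.35
position: [0.4928, -0.1519, 0.4092]
ee_rot: [1.986, 2.001, 0.387]
force: [0.1, -0.0, -0.8]
width: 0.397
```

Call:
move_arm --pt "-3 3 0 0 -8 0" --pt "-2 3 0 0 -8 0" --pt "0 0 0 0 -2 0" --pt "0 0 0 0 0 0" --grip 0

```text
clock: 7.75
position: [0.4433, -0.0942, 0.4083]
ee_rot: [1.804, 1.812, 0.643]
force: [0.8, -0.0, -0.1]
width: 0.103
```

```bash
cat > st.py <<'E'
from h import *
from scipy.spatial.transform import Rotation as R
s=monitor.observe();print(s['clock'],s['position'].round(4),s['force'].round(1),s['width'],np.round(s['joints'],2))
M=R.from_rotvec(s['ee_rot']).as_matrix();print(M.round(3).tolist(),'tip',(s['position']+.019*M[:,2]).round(4))
E
python3 st.py; python3 - <<'E'
from h import *
A=cam('scene');B=cam('top')
cv2.imwrite('pics/g.png',cv2.resize(A[0][40:220,160:360],(640,576),interpolation=cv2.INTER_CUBIC)[:,:,::-1])
E
```

```text
7.75 [ 0.4433 -0.0942  0.4083] [ 0.8 -0.  -0.1] 0.10273274542853135 [-0.41 -0.43  0.35  2.22  0.31  0.64 -0.23]
[[0.003, 0.764, 0.645], [1.0, 0.01, -0.016], [-0.019, 0.645, -0.764]] tip [ 0.4556 -0.0945  0.3937]
```

View pics/g.png

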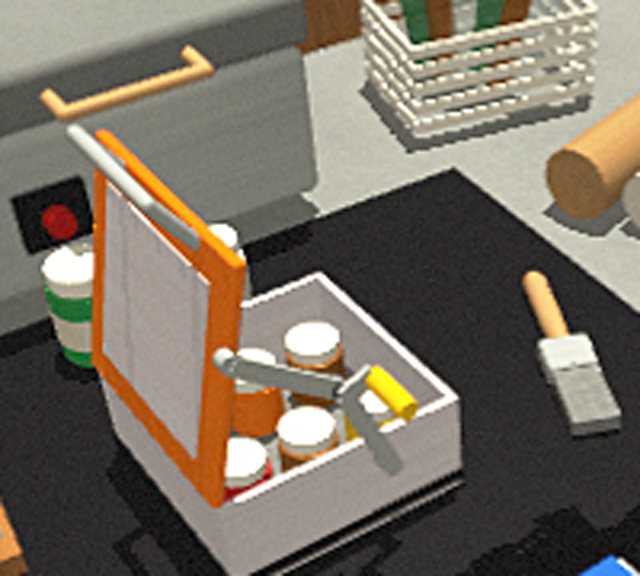

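Shot 8 shows the lid resting open with the bar unmoved at about (282,162). I'll go down in front of the bar.

Call:
move_arm --pt "-1 1.4 -4.5 0 0 0" --pt "0 0 -4.5 0 0 0" --pt "0 0 -4.5 0 -5 0" --pt "0 0 -4 0 -5 0" --pt "0 0 -4 0 0 0" --pt "0 0 0 0 0 0"

```text
clock: 8.45
position: [0.4495, -0.1133, 0.2916]
ee_rot: [1.769, 1.693, 0.609]
force: [-0.6, -0.2, -1.2]
width: 0.003
```

```bash
python3 st.py
```

```text
8.45 [ 0.4495 -0.1133  0.2916] [-0.6 -0.2 -1.2] 0.003316977064363223 [-0.34 -0.27  0.34  2.5   1.04  0.21 -0.97]
[[0.077, 0.714, 0.696], [0.994, 0.002, -0.112], [-0.082, 0.7, -0.709]] tip [ 0.4627 -0.1155  0.2782]
```

Call:
move_arm --pt "0 0 1 0 8 0" --pt "0 1 0 0 8 0" --pt "0 1 0 0 8 0" --pt "0 1 0 0 8 0" --pt "0 0.5 0 0 8 0" --pt "0 0 0 -7 4 0" --pt "0 0 0 -6 0 0" --pt "0 0 0 -6 0 0"

```text
clock: 9.25
position: [0.4534, -0.0833, 0.3013]
ee_rot: [1.911, 1.942, -0.361]
force: [-0.5, -1.3, -0.7]
width: 0.005
```

```bash
python3 st.py
```

```text
9.25 [ 0.4534 -0.0833  0.3013] [-0.5 -1.3 -0.7] 0.005125969150769254 [-0.89  0.08  0.64  2.04  0.48  1.11 -0.46]
[[0.007, 0.995, 0.095], [0.895, 0.037, -0.445], [-0.447, 0.088, -0.89]] tip [ 0.4552 -0.0917  0.2844]
```

Call:
move_arm --pt "0 0.3 -4 0 5 0" --pt "0 0 -4 0 0 0" --pt "0 0 -4 0 0 0" --pt "0 0 -3 0 0 0" --pt "1 0 -1 0 0 0" --pt "0 0 0 0 0 0"

```text
clock: 9.85
position: [0.4636, -0.0814, 0.1397]
ee_rot: [1.926, 1.996, -0.452]
force: [0.1, 0.5, 0.7]
width: 0.002
```

```bash
python3 st.py; python3 - <<'E'
from h import *
A=cam('scene');B=cam('top')
a=cv2.resize(A[0][110:210,210:330],(600,500),interpolation=cv2.INTER_CUBIC)
cv2.imwrite('pics/i.png',a[:,:,::-1])
E
```

```text
9.85 [ 0.4636 -0.0814  0.1397] [0.1 0.5 0.7] 0.0022849177687674243 [-0.76  0.41  0.63  2.16  0.33  0.73 -0.38]
[[-0.031, 0.999, 0.017], [0.895, 0.036, -0.445], [-0.445, 0.001, -0.895]] tip [ 0.464  -0.0898  0.1227]
```

View pics/i.png

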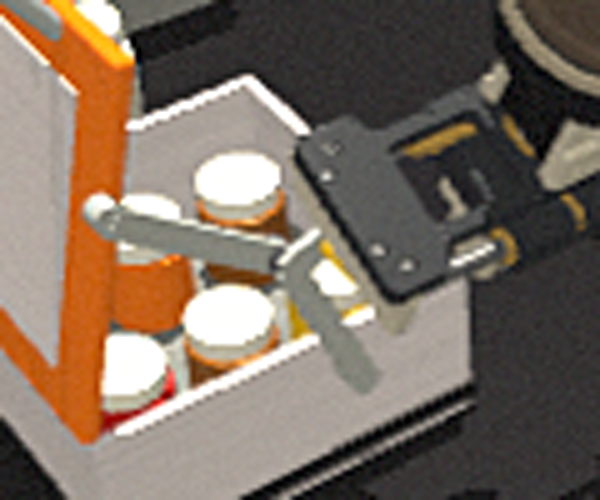

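Shot 9 shows the gripper in front of the bar and clear of the links. I'll push in small steps.

Call:
move_arm --pt "1 0 0 0 0 0" --pt "1 0 0 0 0 0" --pt "0.8 0 0 0 0 0" --pt "0.5 0 0 0 0 0"

```text
clock: 10.35
position: [0.4966, -0.0828, 0.1409]
ee_rot: [1.926, 1.992, -0.449]
force: [0.1, -0.1, -0.5]
width: 0.005
```

Call:
move_arm --pt "0.5 0 0 0 0 0" --pt "0.4 0 0 0 0 0" --pt "0.4 0 0 0 0 0"

```text
clock: 10.65
position: [0.5081, -0.083, 0.1403]
ee_rot: [1.926, 1.993, -0.451]
force: [-0.5, 0.1, 0.2]
width: 0.004
```

Call:
move_arm --pt "0.4 0 0 0 0 0" --pt "0.4 0 0 0 0 0" --pt "0.4 0 0 0 0 0"

```text
clock: 10.95
position: [0.5206, -0.083, 0.1405]
ee_rot: [1.926, 1.992, -0.45]
force: [-0.7, -0.0, -0.7]
width: 0.006
```

```bash
python3 st.py; python3 - <<'E'
from h import *
A=cam('scene');B=cam('top')
a=cv2.resize(A[0][110:210,210:330],(480,400),interpolation=cv2.INTER_CUBIC)
b=cv2.resize(B[0][170:250,340:400],(300,400),interpolation=cv2.INTER_CUBIC)
cv2.imwrite('pics/j.png',np.hstack([a,b])[:,:,::-1])
E
```

```text
10.95 [ 0.5206 -0.083   0.1405] [-0.7 -0.  -0.7] 0.006100731518339724 [-0.68  0.49  0.59  2.02  0.28  0.77 -0.31]
[[-0.029, 0.999, 0.019], [0.894, 0.035, -0.447], [-0.447, 0.004, -0.895]] tip [ 0.5209 -0.0915  0.1235]
```

View pics/j.png

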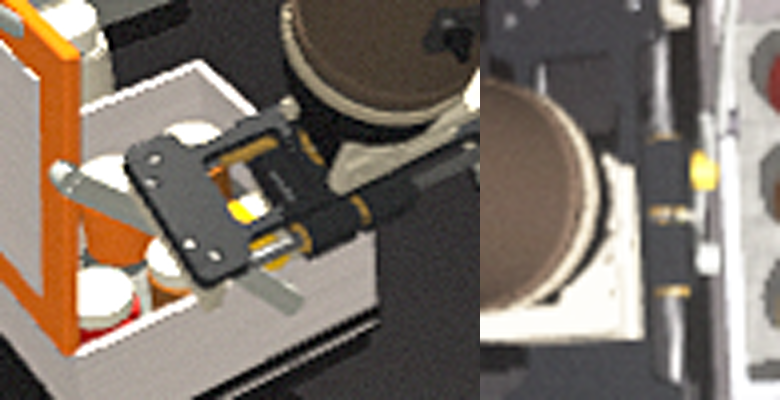

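Shot 10: the bar's inner end is now at top (385,204), so it has moved about 22 mm back and is following at low force. I'll continue back and slightly down.

Call:
move_arm --pt "0.4 0 -0.2 0 0 0" --pt "0.3 0 -0.2 0 0 0" --pt "0.3 0 -0.2 0 0 0"

```text
clock: 11.35
position: [0.5306, -0.0829, 0.1344]
ee_rot: [1.926, 1.992, -0.45]
force: [-1.1, 0.9, 1.3]
width: 0.005
```

Call:
move_arm --pt "0.3 0 -0.2 0 0 0" --pt "0.2 0 -0.1 0 0 0" --pt "0 0 0 0 0 0"

```text
clock: 11.65
position: [0.532, -0.0836, 0.1307]
ee_rot: [1.929, 1.993, -0.459]
force: [-12.4, 2.9, 6.3]
width: 0.002
```

A hard stop came at the predicted locked position, with the bar at x≈0.558. I'll back off straight forward, rise and check.

Call:
move_arm --pt "-1 0 0 0 0 0" --pt "-3 0 0 0 0 0" --pt "-4 0 0 0 0 0" --pt "-3 1 3 0 0 0" --pt "0 2 4 0 0 0" --pt "0 3 4 0 0 0" --pt "0 3 4 0 0 0" --pt "0 4 2 0 0 0"

```text
clock: 12.45
position: [0.4258, 0.0473, 0.3046]
ee_rot: [1.929, 1.99, -0.444]
force: [1.4, 0.2, -1.5]
width: 0.006
```

Call:
move_arm --pt "-1 4 0 0 0 0" --pt "-1 4 0 0 0 0" --pt "0 4 0 0 0 0" --pt "0 0 0 0 0 0"

```text
clock: 12.85
position: [0.405, 0.1729, 0.3008]
ee_rot: [1.918, 2.0, -0.446]
force: [-0.7, -0.5, 0.4]
width: 0.01
```

```bash
python3 st.py; python3 - <<'E'
from h import *
A=cam('scene');B=cam('top')
P=[.558,-.086,.138];print(proj(A,P),proj(B,P))
a=cv2.resize(A[0][80:210,200:330],(400,400),interpolation=cv2.INTER_CUBIC)
b=cv2.resize(B[0][150:250,345:445],(400,400),interpolation=cv2.INTER_CUBIC)
cv2.imwrite('pics/k.png',np.hstack([a,b])[:,:,::-1])
E
```

```text
12.85 [0.405  0.1729 0.3008] [-0.7 -0.5  0.4] 0.010015463349883557 [-1.23  0.25  0.54  1.84  0.25  1.37 -0.73]
[[-0.036, 0.999, 0.023], [0.895, 0.043, -0.445], [-0.445, 0.004, -0.895]] tip [0.4054 0.1645 0.2838]
[[267.64709939 173.42801804]] [[375.28032792 199.82021928]]
```

View pics/k.png

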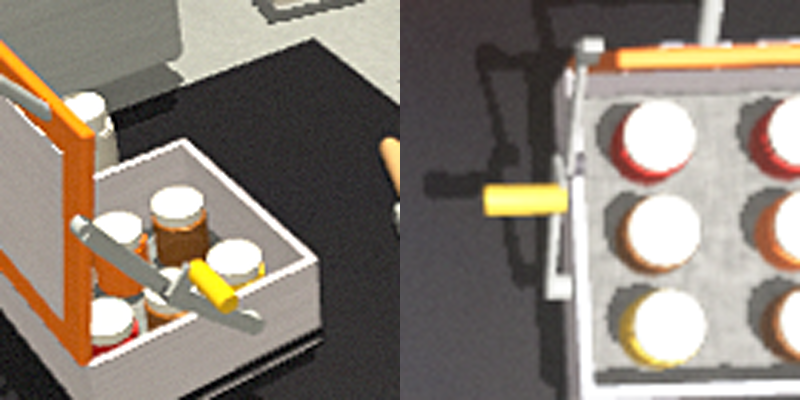

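Shot 11: the bar centre is at scene (269,173) and top (376,200). The predicted locked positions were (267.6,173.4) and (375.3,199.8). The links now bend the opposite way, so the stay is past centre, and the arm is clear.

```bash
python3 -c "
from h import *
A=cam('scene');[imaging.get_image('top') for _ in range(5)];B=cam('scene')
d=np.abs(A[0][60:210,180:330].astype(int)-B[0][60:210,180:330]);print('motion',d.mean(),(d.max(2)>60).sum())
o=outline_of('scene','blue_lid')[0];print(o['p'],o['rect'])
print(workorder.sign_off())"
```

```text
motion 3.0437777777777777 0
0.56 [283.5, 207.7, 139.5, 125.7]
the job is handed in; nothing more can be done
None
```

The orange lid is standing open on its locked stay, the blue case was left shut, and the job is handed in at about 13 s on the clock. Handing in gives no verdict, so the joint angles below are judged from pictures and forces, not read out.

**What I did:** I gripped the steel handle lightly, swung the lid up to about 76°, and let go; it rested there. My first plan was to push with the tool tilted forward, but that pose was out of reach. I tilted the tool sideways instead and pushed the bar back and down with closed fingers until it hit a hard stop at about 12 N along the push (14 N in all). Then I drew the arm well clear.

**Last checks:**
- **Stay:** The bar centre is within about 2 px of the predicted locked position in both cameras. The links bend the opposite way from before, so the stay is past centre.
- **Lid:** Nothing moved between two pictures taken 0.3 s apart.
- **Blue case:** The outline network put the blue lid within about 3 px of where it was at the start. Its confidence was only 0.56, down from 0.98, possibly because the arm partly hid the case. I never touched it.

No check failed. The only mismatch was that radial force on the handle peaked near 15 N while lifting, and I eased it off by correcting the arc.

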